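# Let the thick spacers out of the gravity rack

### The job

Two small gravity racks stand on the bench, alike but for the spacers waiting behind their gates. At the rack with the thick spacers, press the lever's paddle down with the fingertips until both spacers have rolled past the lifted gate into the bay at the front, then let the paddle come back up so that the gate shuts behind them. Do not touch or lift the spacers themselves, and leave the other rack shut and everything else on the bench where it is.

Things in the scene. Friction and masses are not known exactly. Their poses are not given: they have to be found in the camera images.
- rack_a: Fixed sheet-metal gravity rack holding the thick spacers (the racks are otherwise alike). Origin on the table below its gate; +x uphill, +y from chute to paddle. Chute 70 mm wide, x -106 to 108 mm, sloping down to -x by 0.21 rad, floor 34 mm high at x = 0. Gate at x = 0, y = 0, pivot at y = 85, paddle at y = 170 mm. Walls under 85 mm high, pivot post 115 mm; free space under the paddle.
- rack_b: Fixed sheet-metal gravity rack holding the slim spacers (the racks are otherwise alike). Origin on the table below its gate; +x uphill, +y from chute to paddle. Chute 70 mm wide, x -106 to 108 mm, sloping down to -x by 0.21 rad, floor 34 mm high at x = 0. Gate at x = 0, y = 0, pivot at y = 85, paddle at y = 170 mm. Walls under 85 mm high, pivot post 115 mm; free space under the paddle.
- rack_a_lever (a joint): Lever of rack_a: hinge along the rack's x axis through y = 85, z = 105 mm of the rack. 0 = level, gate shut; grows as the paddle goes down and the gate rises, end stop at 0.5 rad. Sprung back to 0: 3 to 4 N on the paddle's middle starts it, 7 N holds it at 0.45. Spacers pass from about 0.35 rad and need about 1 s.
- rack_b_lever (a joint): Lever of rack_b: hinge along the rack's x axis through y = 85, z = 105 mm of the rack. 0 = level, gate shut; grows as the paddle goes down and the gate rises, end stop at 0.5 rad. Sprung back to 0: 3 to 4 N on the paddle's middle starts it, 7 N holds it at 0.45. 
- rack_a_bay (a point): Middle of the sloping floor of the pick-up bay of rack_a, 60 mm downhill of the gate. The bay is empty at the start, 64 mm wide inside and 95 mm long, from just below the gate to a front lip that stops the spacers; it has room for both.
- rack_a_paddle (a point): Middle of the top face of the paddle of rack_a, a flat square plate 40 by 40 mm, 6 mm thick, level at 114 mm above the table with the gate shut; it moves with the lever (85 mm from the pivot axis) and is about 40 mm lower with the gate fully up.
- rack_b_paddle (a point): Middle of the top face of the paddle of rack_b, a flat square plate 40 by 40 mm, 6 mm thick, level at 114 mm above the table with the gate shut; it moves with the lever (85 mm from the pivot axis) and is about 40 mm lower with the gate fully up.
- thick1: Thick brass spacer, a bored roller 36 mm in diameter and 48 mm long, lying across the chute of rack_a with its axis along the rack's y; the one against the gate. Origin at its centre (turns as it rolls).
- thick2: Thick brass spacer, a bored roller 36 mm in diameter and 48 mm long, lying across the chute of rack_a with its axis along the rack's y; the one behind. Origin at its centre (turns as it rolls).
- slim1: Slim brass spacer, a bored roller 22 mm in diameter and 48 mm long, lying across the chute of rack_b with its axis along the rack's y; the one against the gate. Origin at its centre (turns as it rolls).
- slim2: Slim brass spacer, a bored roller 22 mm in diameter and 48 mm long, lying across the chute of rack_b with its axis along the rack's y; the one behind. Origin at its centre (turns as it rolls).
- jar: Loose white jar, 44 mm across, 70 mm tall; origin under its centre. Stands beside the lever of rack_a on the uphill side.
- collar: Loose steel collar, 42 mm across, 25 mm tall; origin under its centre. Beside the lever of rack_a on the downhill side.
- block: Loose aluminium block 45 x 32 x 30 mm; origin under its centre. Beside the lever of rack_b on the downhill side.
- wheel: Loose black rubber wheel lying flat, 44 mm across, 24 mm tall; origin under its centre. Beside the lever of rack_b on the uphill side.
- wrench: Loose wrench, 150 mm long, lying flat at the left, along its own x; origin under its middle.
- bin: Loose red open bin 130 x 100 x 55 mm at the right; origin under its centre.
- carton: Loose closed cardboard carton 120 x 90 x 60 mm at the far left; origin under its centre.
Not all that is in view belongs to the job. Leave any purple or red look-alike of the thick2 alone.

How it is judged:
By the outcome, as a careful person would: the job done as asked, in the order asked, and still so for the second after the job is handed in, with the robot touching nothing.
It also fails if it takes over 35 s, if anything falls off the work surface, if the arm or the gripper's body presses on something with over 40 N, if the wrist force passes 120 N, or if a joint passes its speed limit or range.

### The arm

A 6-joint arm with a two-finger parallel gripper is mounted at the origin on the work surface. World frame = base frame: x ahead of the robot, y to its left, z up, the work surface at z = 0. Lengths are in m, angles in degrees, forces in N, time in s.
With the tool pointing down it reaches from about 0.4 to 0.825 m from the base axis. Payload 7 kg.
Tool frame: the origin (TCP) lies on the mounting face of the last link; the fingertips stand 178 mm ahead of it and the grasp point (between the pads) lies 159 mm ahead of it (ctrl.tip_extent is the distance from the TCP to the fingertips, in m); z points along the fingers, y is the direction in which the jaws open and shut (so a half turn about z gives the same grasp; the last joint's range is limited). The gripper opens to 88 mm and grips with 3 to 60 N. Pads are 19 mm wide; open, the fingers measure 130 mm over their backs; the gripper's body (78 mm by 193 mm) begins 47 mm behind the grasp point.
Start: joints at [-59.467, 20.546, 0.682, 0, -70.136, -16.507], TCP at [0.164, -0.655, 0.405] pointing down, gripper open.
Joint ranges: [-176.03, 176.03], [-82.01, 121.73], [-58.28, 71.71], [-173.87, 95.51], [-174.79, -0.11], [-173.66, 173.66]. Speed limits (degrees/s): [136.94, 136.94, 172.46, 180, 180, 180].

### API

Orientations are given as [roll, pitch, yaw] about the fixed x, y, z axes, in that order (R = Rz(yaw) Ry(pitch) Rx(roll)).
In Python, from plant import ctrl gives the robot as it stands. The module is installed in compiled form; this text tells all that it offers.
- The arm moves only by the tool carry_out, never from a script. Its argument "moves" is text: rows parted by semicolons, each of 7 numbers parted by spaces: the finger opening in m, from 0 to 0.0876, then the shift along the tool's x, y, z in m, then the turn, a rotation vector about the tool's x, y, z in rad. A call has 1 to 20 rows; each row is the pose to reach, as a shift and turn from the pose commanded when the call began, along the tool's axes at that moment; what a row does not reach only later rows make up. A row lasts 1/10 s, in which the tool goes at most 50 mm and 8.59 degrees, less where a joint would pass 70% of its speed; a pose out of reach is approached as far as the arm can. A call with a gripper value outside its range is refused whole. The fingers move at their own pace and stop on an object; the grip force is fixed at half the most. Time passes only in rows, so rows that repeat a pose let the fingers close. It gives the time, the measured TCP pose, the force and the opening at its end, in the units of the state.
- ctrl.get_obs(): the state, without advancing time (a new reading comes with each control period).
- ctrl.snapshot(name): name is "scene" or "side" or "wrist"; returns a dict with "image" (420x560x3 uint8, red, green, blue), "K" (3x3 intrinsics, pixels), "R" (3x3) and "t" (3): a world point X has camera coordinates R X + t. Camera axes: x right, y down, z forward; pixel columns grow to the right and rows downward; lengths in m; the calibration is good to about 2 mm. A picture is of the moment at which its call begins. There is no depth.
- ctrl.close_job(): hands the job in, once; it reports no verdict.
Trained networks look in a picture, given as the dict that the camera call returned (one of the last four; its "shot" number tells which), for a name from the list of things; names that differ only in an ending like _2 or _b are one class to them, and where a whole thing is asked for, a point or a joint stands for the part that bears it (a point fixed in the world has none). Each returns a list of dicts, best first, with "confidence" (0 to 1); they miss things now and then, are a little off and sometimes report something else, mostly with a low value. They report only what shows in the picture. A call takes as long as a camera call. They do not tell look-alikes from the thing itself.
- ctrl.recognise(picture, label): "extent" ([left, top, right, bottom] in pixels, round what is visible of it).
- ctrl.trace(picture, label): "region" (420x560 bool, what is visible of it) and "extent" ([left, top, right, bottom] in pixels, round what is visible of it).
- ctrl.mark_of(picture, label): "at" ([row, column] in pixels: a listed point, or the origin of a listed thing).
The state is a dict: "clock": time; "joint_pos": joint angles; "qvel": joint speeds; "tau": joint torques, N m; "tool_pos": TCP position; "orientation": TCP orientation; "force": force on the tool from outside, world axes, zero at the start; "moment": the same for the moment, N m; "opening": finger opening in m.
Only numpy, scipy, OpenCV 4.12 (cv2) and the standard library are available. Lean on these libraries where they do the work, as an engineer would, in place of code of your own. Each camera call takes 0.05 s, during which the arm holds its last target.

## Working session

There is one attempt and no reset: what is moved stays moved. The work goes in short steps, Python scripts to look and compute and a tool call to move; the robot and the scene stay as the last step left them, time stands still between calls to the robot, and variables do not carry over. Pictures are saved under pics/ and viewed, and the job is handed in when it is done.

Besides the shell and the picture viewer there is one more tool, called after "Request:" by a JSON object that holds its "op" and its "data". carry_out: Moves the arm, as the interface text tells. Its arguments: {"type":"object","properties":{"moves":{"type":"string"}},"required":["moves"]}

```bash
mkdir -p pics
python3 - <<'E'
from plant import ctrl
import cv2,pickle
for n in ["scene","side"]:
    s=ctrl.snapshot(n); pickle.dump(s,open(n+".pkl","wb"))
    cv2.imwrite(f"pics/{n}0.png",cv2.cvtColor(s["image"],cv2.COLOR_RGB2BGR))
    print(n,s["K"],s["R"],s["t"])
    for l in ["rack_a","rack_b","rack_a_paddle","rack_b_paddle","thick1","thick2","rack_a_bay","jar","collar"]:
        print(l,[(r["at"],r["confidence"]) for r in ctrl.mark_of(s,l)])
print(ctrl.get_obs())
E
```

```text
scene [[503.48774913   0.         290.21291209]
 [  0.         503.48774913 215.04346136]
 [  0.           0.           1.        ]] [[-0.4612395   0.88717206  0.0135595 ]
 [ 0.74249562  0.39429877 -0.54150598]
 [-0.48575547 -0.23969608 -0.84058754]] [ 0.24892664 -0.35447348  1.82505749]
rack_a [([204.3, 243.1], 0.77), ([235.2, 337.5], 0.74)]
rack_b [([204.3, 243.1], 0.77), ([235.2, 337.5], 0.74)]
rack_a_paddle [([237.8, 395.7], 0.92)]
rack_b_paddle [([206.5, 288.2], 0.86), ([203.7, 245.1], 0.3)]
thick1 [([287.8, 332.5], 0.83), ([271.8, 292.9], 0.76), ([320.6, 360.5], 0.72), ([240.9, 329.6], 0.62), ([204.4, 311.3], 0.57), ([225.3, 378.0], 0.45)]
thick2 [([287.8, 332.5], 0.83), ([271.8, 292.9], 0.76), ([320.6, 360.5], 0.72), ([240.9, 329.6], 0.62), ([204.4, 311.3], 0.57), ([225.3, 378.0], 0.45)]
rack_a_bay [([206.7, 289.7], 0.54)]
jar [([275.2, 356.7], 0.85)]
collar [([215.0, 345.4], 0.74), ([226.6, 378.0], 0.67)]
side [[446.90473865   0.         268.84452721]
 [  0.         446.90473865 208.99693798]
 [  0.           0.           1.        ]] [[-0.87048184 -0.49218559  0.00383606]
 [
[... 627 characters left out ...]
5.3], 0.58)]
jar [([276.9, 216.9], 0.83)]
collar []
{'clock': 1.0, 'joint_pos': array([-5.94654728e+01,  2.05465208e+01,  6.81490180e-01, -7.15621235e-04,
       -7.01347136e+01, -1.65065848e+01]), 'qvel': array([-0.08340985,  0.01807417, -0.0228288 ,  0.06018517,  0.01025944,
        0.00336107]), 'tau': array([ 8.61219610e-05, -5.82387257e+01,  2.93300754e+01,  7.00255483e+00,
        1.24635844e-02, -3.08110180e-05]), 'tool_pos': array([ 0.16359275, -0.65485477,  0.40465361]), 'orientation': array([-1.79999946e+02,  7.17973701e-04, -1.65972301e+02]), 'force': array([0.62896754, 0.50067331, 0.26973128]), 'moment': array([0.06761696, 0.00204011, 0.03555814]), 'opening': 0.08766587135672606}
```

Run:
```python
import cv2
a=cv2.imread("pics/scene0.png");b=cv2.imread("pics/side0.png")
cv2.imwrite("pics/scene0z.png",cv2.resize(a[140:380,180:480],(800,640))[:600])
cv2.imwrite("pics/side0z.png",cv2.resize(b[130:340,120:400],(800,600)))
```

```text
(no output)
```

View pics/scene0z.png

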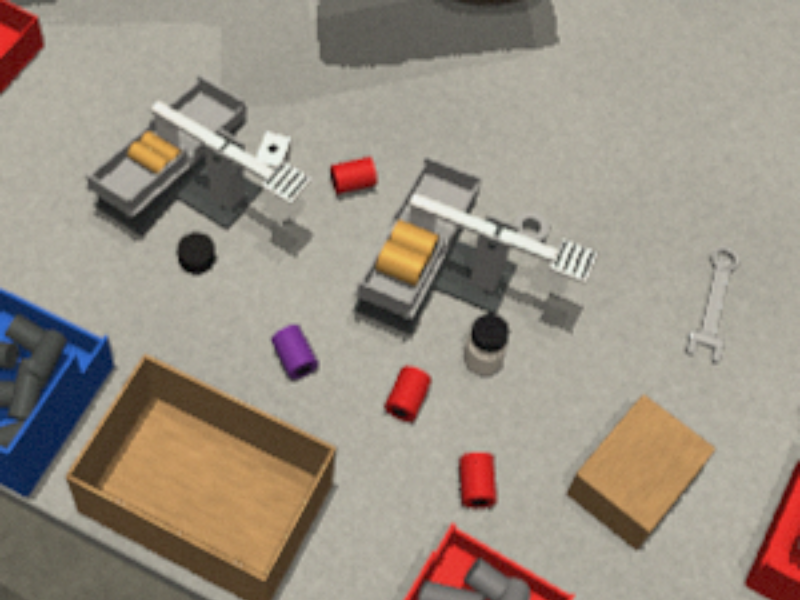

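View pics/side0z.png

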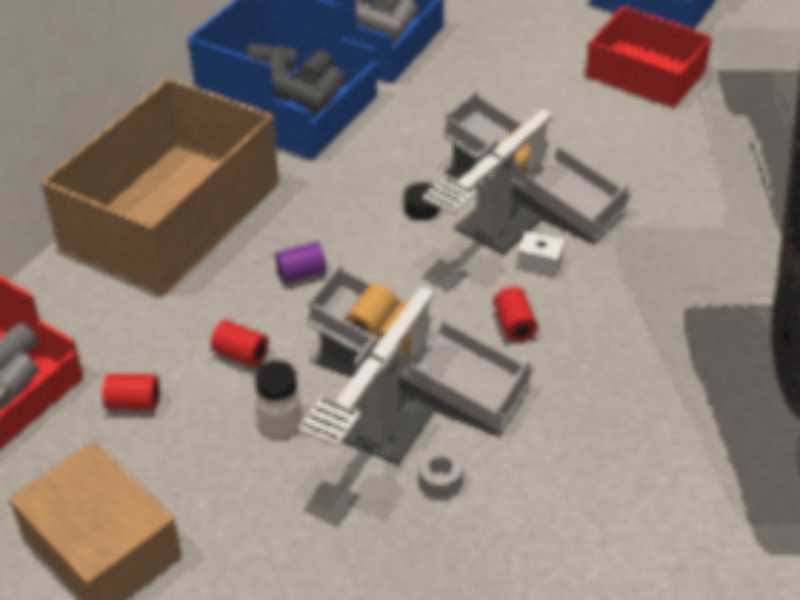

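View pics/scene0.png

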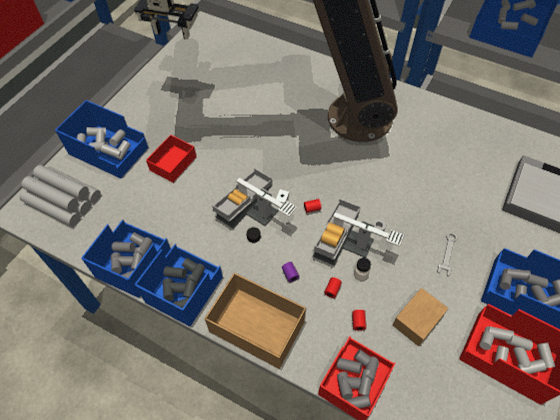

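```bash
cat > h.py <<'E'
import numpy as np,pickle,cv2
S={n:pickle.load(open(n+".pkl","rb")) for n in ["scene","side"]}
def P(s): return s["K"]@np.c_[s["R"],s["t"]]
def tri(a,b):
    X=cv2.triangulatePoints(P(S["scene"]),P(S["side"]),np.array(a,float),np.array(b,float))[:,0]; return X[:3]/X[3]
def onz(n,uv,z):
    s=S[n]; d=s["R"].T@np.linalg.inv(s["K"])@[uv[0],uv[1],1]; c=-s["R"].T@s["t"]; return c+d*(z-c[2])/d[2]
E
python3 - <<'E'
from h import *
np.set_printoptions(precision=4,suppress=True)
for nm,a,b,z in [("paddle",(395.7,237.8),(234.9,273.0),.114),("pivot",(366.8,227),(252.3,254.3),.115),("gateend",(334.9,215.8),(269.1,232.2),.115),("padB",(288.2,206.5),(277.4,198.6),.114),("jar",(356.7+5,275.2),(216.9,276.9),0)]:
    print(nm,tri(a,b),onz("scene",a,z),onz("side",b,z))
E
```

```text
paddle [0.4877 0.302  0.1231] [0.4849 0.3052 0.114 ] [0.4904 0.2901 0.114 ]
pivot [0.487  0.2168 0.1118] [0.4908 0.2193 0.115 ] [0.4845 0.2158 0.115 ]
gateend [0.4916 0.1192 0.1059] [0.499  0.1228 0.115 ] [0.4865 0.1238 0.115 ]
padB [ 0.5341 -0.0111  0.1151] [ 0.5331 -0.0118  0.114 ] [ 0.5347 -0.0117  0.114 ]
jar [0.5805 0.2561 0.0056] [0.5791 0.2577 0.    ] [0.5825 0.2495 0.    ]
```

Run:
```python
from h import *
from plant import ctrl
from scipy.spatial.transform import Rotation as Ro
np.set_printoptions(precision=4,suppress=True)
a=(395.6,237.5);b=(235.9,276.3)
print(tri(a,b),onz("scene",a,.114),onz("side",b,.114))
o=ctrl.get_obs();p0=np.array(o["tool_pos"]);
R0=Ro.from_euler("xyz",o["orientation"],degrees=True).as_matrix()
a0=np.arctan2(p0[1],p0[0]);r0=np.hypot(*p0[:2])
T=np.array([.487,.302,.405]);a1=np.arctan2(T[1],T[0]);r1=np.hypot(*T[:2])
for k in range(1,15):
    f=k/28;al=a0+(a1-a0)*f;r=r0+(r1-r0)*f
    d=R0.T@(np.array([r*np.cos(al),r*np.sin(al),.405])-p0)
    print("0 %.3f %.3f %.3f 0 0 %.3f;"%(*d,-np.radians(76)*f))
```

```text
[0.483  0.3024 0.1154] [0.4841 0.3046 0.114 ] [0.4825 0.2977 0.114 ]
0 -0.045 0.005 -0.000 0 0 -0.047;
0 -0.089 0.013 -0.000 0 0 -0.095;
0 -0.133 0.024 -0.000 0 0 -0.142;
0 -0.175 0.038 -0.000 0 0 -0.189;
0 -0.216 0.055 -0.000 0 0 -0.237;
0 -0.256 0.074 -0.000 0 0 -0.284;
0 -0.294 0.096 -0.000 0 0 -0.332;
0 -0.331 0.120 -0.000 0 0 -0.379;
0 -0.365 0.147 -0.000 0 0 -0.426;
0 -0.397 0.175 -0.000 0 0 -0.474;
0 -0.428 0.206 -0.000 0 0 -0.521;
0 -0.456 0.238 -0.000 0 0 -0.568;
0 -0.481 0.272 -0.000 0 0 -0.616;
0 -0.504 0.307 -0.000 0 0 -0.663;
```

Request:
{"op": "carry_out", "data": {"moves": "0 -0.045 0.005 0 0 0 -0.047;0 -0.089 0.013 0 0 0 -0.095;0 -0.133 0.024 0 0 0 -0.142;0 -0.175 0.038 0 0 0 -0.189;0 -0.216 0.055 0 0 0 -0.237;0 -0.256 0.074 0 0 0 -0.284;0 -0.294 0.096 0 0 0 -0.332;0 -0.331 0.120 0 0 0 -0.379;0 -0.365 0.147 0 0 0 -0.426;0 -0.397 0.175 0 0 0 -0.474;0 -0.428 0.206 0 0 0 -0.521;0 -0.456 0.238 0 0 0 -0.568;0 -0.481 0.272 0 0 0 -0.616;0 -0.504 0.307 0 0 0 -0.663"}}

```text
clock: 2.4
tool_pos: [0.5788, -0.2332, 0.4047]
orientation: [-180.0, 0.0, -127.9]
force: [0.9, -0.6, 0.6]
opening: 0.0003
```

Run:
```python
from h import *
from plant import ctrl
from scipy.spatial.transform import Rotation as Ro
o=ctrl.get_obs();p0=np.array(o["tool_pos"]);print(o["clock"],p0,o["orientation"],o["opening"])
R0=Ro.from_euler("xyz",o["orientation"],degrees=True).as_matrix()
a0=np.arctan2(p0[1],p0[0]);r0=np.hypot(*p0[:2])
T=np.array([.45,.29,.405]);a1=np.arctan2(T[1],T[0]);r1=np.hypot(*T[:2])
dy=np.radians(-90-o["orientation"][2])
for k in range(1,16):
    f=k/15;al=a0+(a1-a0)*f;r=r0+(r1-r0)*f
    d=R0.T@(np.array([r*np.cos(al),r*np.sin(al),.405])-p0)
    print("0 %.3f %.3f %.3f 0 0 %.3f;"%(*d,-dy*f),end="")
```

```text
2.4 [ 0.57881324 -0.23319503  0.40468172] [-1.79989054e+02  1.48897203e-03 -1.27869582e+02] 0.0003426871755894799
0 -0.036 0.018 -0.000 0 0 -0.044;0 -0.070 0.037 -0.000 0 0 -0.088;0 -0.103 0.059 -0.000 0 0 -0.132;0 -0.134 0.083 -0.000 0 0 -0.176;0 -0.163 0.108 -0.000 0 0 -0.220;0 -0.190 0.135 -0.000 0 0 -0.264;0 -0.215 0.164 -0.000 0 0 -0.308;0 -0.237 0.193 -0.000 0 0 -0.353;0 -0.258 0.224 -0.000 0 0 -0.397;0 -0.276 0.256 -0.000 0 0 -0.441;0 -0.293 0.288 -0.000 0 0 -0.485;0 -0.306 0.321 -0.000 0 0 -0.529;0 -0.318 0.355 -0.000 0 0 -0.573;0 -0.327 0.389 -0.000 0 0 -0.617;0 -0.334 0.423 -0.000 0 0 -0.661;
```

Request:
{"op": "carry_out", "data": {"moves": "0 -0.036 0.018 0 0 0 -0.044;0 -0.070 0.037 0 0 0 -0.088;0 -0.103 0.059 0 0 0 -0.132;0 -0.134 0.083 0 0 0 -0.176;0 -0.163 0.108 0 0 0 -0.220;0 -0.190 0.135 0 0 0 -0.264;0 -0.215 0.164 0 0 0 -0.308;0 -0.237 0.193 0 0 0 -0.353;0 -0.258 0.224 0 0 0 -0.397;0 -0.276 0.256 0 0 0 -0.441;0 -0.293 0.288 0 0 0 -0.485;0 -0.306 0.321 0 0 0 -0.529;0 -0.318 0.355 0 0 0 -0.573;0 -0.327 0.389 0 0 0 -0.617;0 -0.334 0.423 0 0 0 -0.661;0 -0.334 0.423 0 0 0 -0.661"}}

```text
clock: 4.0
tool_pos: [0.4485, 0.291, 0.405]
orientation: [-180.0, 0.1, -89.8]
force: [0.3, 0.3, 0.3]
opening: 0.0004
```

Run:
```python
from h import *
from plant import ctrl
o=ctrl.get_obs();print(o["clock"],o["tool_pos"],o["orientation"],o["force"])
s=ctrl.snapshot("wrist");pickle.dump(s,open("wrist.pkl","wb"));S["wrist"]=s
cv2.imwrite("pics/wrist1.png",cv2.cvtColor(s["image"],cv2.COLOR_RGB2BGR))
for l in ["rack_a_paddle","rack_a"]:
  for r in ctrl.mark_of(s,l):
    print(l,r, onz("wrist",r["at"][::-1],.114))
```

```text
4.0 [0.44846607 0.29104932 0.4050095 ] [-1.79980271e+02  6.28391729e-02 -8.98467759e+01] [0.34876874 0.26423758 0.28869296]
rack_a_paddle {'at': [213.1, 238.8], 'confidence': 0.77} [0.483537   0.30102258 0.114     ]
rack_a {'at': [42.8, 239.3], 'confidence': 0.83} [0.47815212 0.15600944 0.114     ]
rack_a {'at': [282.9, 150.0], 'confidence': 0.28} [0.57761435 0.37716043 0.114     ]
```

View pics/wrist1.png

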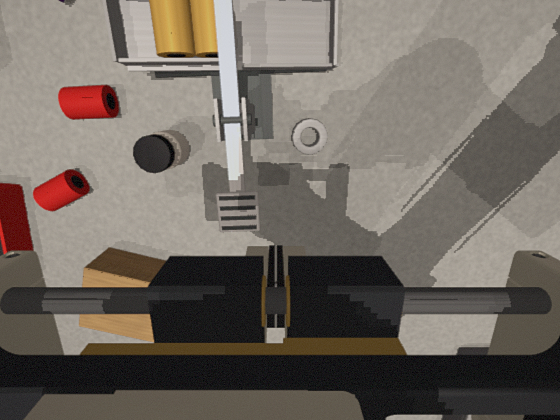

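Request:
{"op": "carry_out", "data": {"moves": "0 -0.011 -0.035 0 0 0 0;0 -0.011 -0.035 0.03 0 0 0;0 -0.011 -0.035 0.06 0 0 0;0 -0.011 -0.035 0.085 0 0 0;0 -0.011 -0.035 0.1 0 0 0;0 -0.011 -0.035 0.105 0 0 0;0 -0.011 -0.035 0.11 0 0 0;0 -0.011 -0.035 0.115 0 0 0;0 -0.011 -0.035 0.12 0 0 0;0 -0.011 -0.035 0.125 0 0 0"}}

```text
clock: 5.15
tool_pos: [0.4858, 0.2998, 0.2811]
orientation: [-179.9, 0.1, -90.1]
force: [-0.9, -1.6, 7.5]
opening: 0.0004
```

Run:
```python
from h import *
from plant import ctrl
o=ctrl.get_obs();print(o["clock"],o["tool_pos"],o["orientation"],o["force"],o["moment"])
for n in ["side","wrist"]:
    s=ctrl.snapshot(n)
    im=cv2.cvtColor(s["image"],cv2.COLOR_RGB2BGR)
    if n=="side": im=cv2.resize(im[170:320,170:370],(800,600))
    cv2.imwrite(f"pics/{n}2.png",im)
```

```text
5.15 [0.48583677 0.29984517 0.28105204] [-1.79886019e+02  8.62714523e-02 -9.00984652e+01] [-0.8967945  -1.57360451  7.51496934] [-0.52309416  0.49064084 -0.01500281]
```

View pics/side2.png

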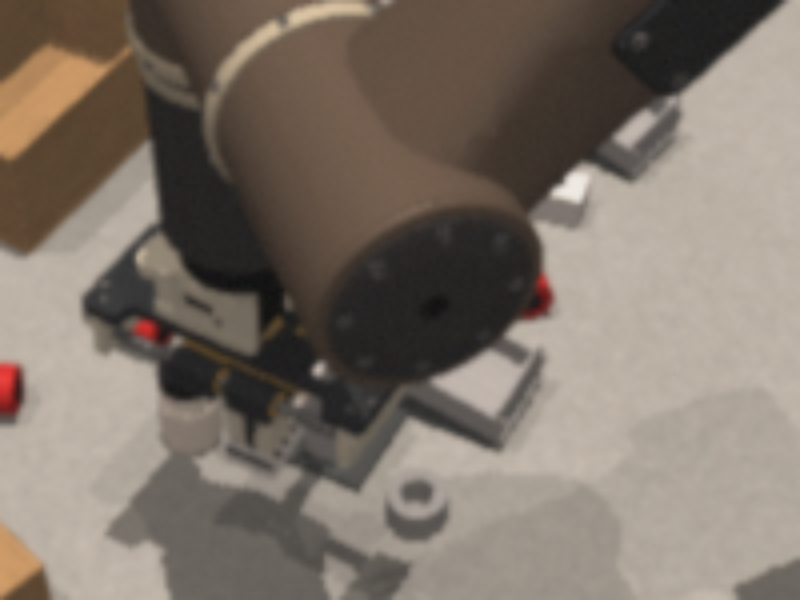

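View pics/wrist2.png

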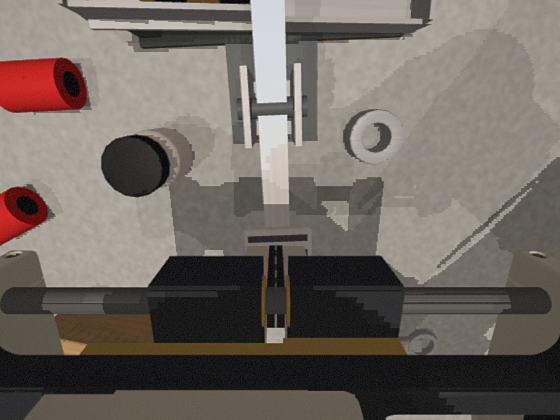

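Request:
{"op": "carry_out", "data": {"moves": "0 -0.001 0 0.006 0 0 0;0 -0.001 0 0.012 0 0 0;0 -0.001 0 0.018 0 0 0;0 -0.001 0 0.023 0 0 0;0 -0.001 0 0.026 0 0 0;0 -0.001 0 0.026 0 0 0;0 -0.001 0 0.026 0 0 0"}}

```text
clock: 5.95
tool_pos: [0.4859, 0.3009, 0.2552]
orientation: [-179.9, 0.1, -90.1]
force: [-0.8, -2.0, 8.1]
opening: 0.0006
```

Run:
```python
from h import *
from plant import ctrl
o=ctrl.get_obs();print(o["clock"],o["tool_pos"],o["orientation"],o["force"],o["moment"])
for n in ["scene","wrist"]:
    s=ctrl.snapshot(n)
    im=cv2.cvtColor(s["image"],cv2.COLOR_RGB2BGR)
    if n=="scene": im=cv2.resize(im[160:310,270:470],(800,600))
    cv2.imwrite(f"pics/{n}3.png",im)
```

```text
5.95 [0.48594544 0.30092294 0.25516825] [-1.79885555e+02  7.36178607e-02 -9.00899636e+01] [-0.80071091 -1.99610269  8.09025116] [-0.57196225  0.24897251 -0.02507113]
```

View pics/scene3.png

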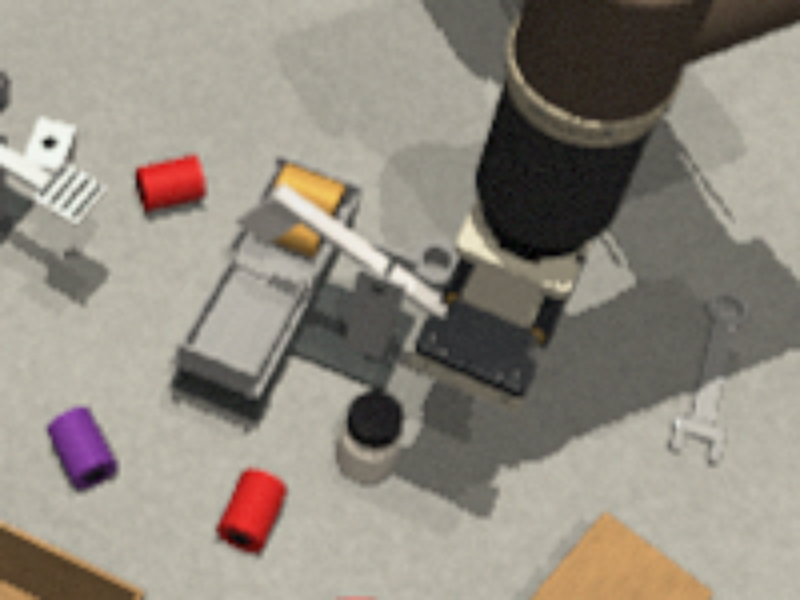

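View pics/wrist3.png

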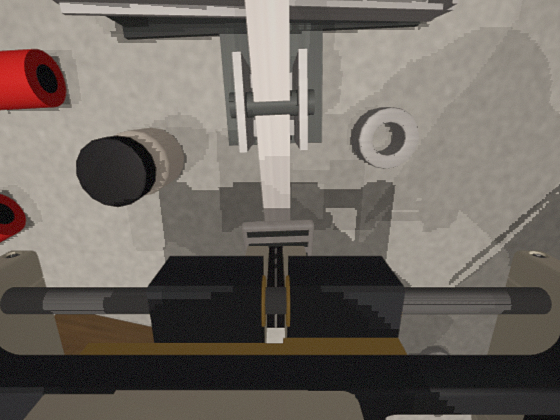

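The gate is up and the spacers are already in or near the bay. I'll hold for a second and look again.

Request:
{"op": "carry_out", "data": {"moves": "0 0 0 0 0 0 0;0 0 0 0 0 0 0;0 0 0 0 0 0 0;0 0 0 0 0 0 0;0 0 0 0 0 0 0;0 0 0 0 0 0 0;0 0 0 0 0 0 0;0 0 0 0 0 0 0;0 0 0 0 0 0 0;0 0 0 0 0 0 0;0 0 0 0 0 0 0;0 0 0 0 0 0 0"}}

```text
clock: 7.25
tool_pos: [0.4859, 0.301, 0.2553]
orientation: [-179.9, 0.1, -90.1]
force: [0.2, -0.8, 7.2]
opening: 0.0008
```

Run:
```python
from h import *
from plant import ctrl
o=ctrl.get_obs();print(o["clock"],o["tool_pos"],o["force"])
s=ctrl.snapshot("scene")
im=cv2.cvtColor(s["image"],cv2.COLOR_RGB2BGR)
cv2.imwrite(f"pics/scene4.png",cv2.resize(im[170:290,290:450],(800,600),interpolation=cv2.INTER_CUBIC))
```

```text
7.25 [0.48589893 0.30095657 0.25530499] [ 0.1987643  -0.7920795   7.17981229]
```

View pics/scene4.png

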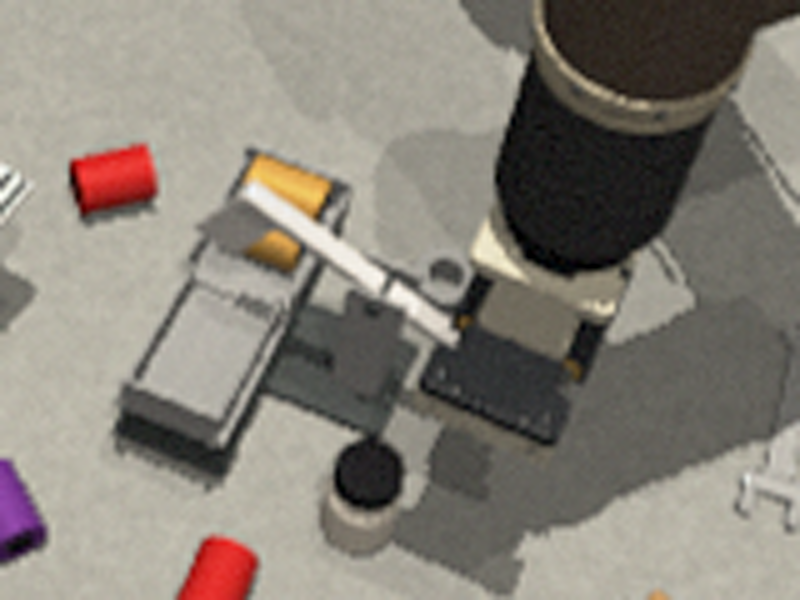

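Run:
```python
from h import *
for x in (-.082,-.045,-.03,0):
    X=np.array([.487+x,.131,.034+.21*x+.018]);q=P(S["scene"])@np.r_[X,1];q=q[:2]/q[2];print(x,(q-[290,170])*5)
```

```text
-0.082 [288.21162291 191.58618525]
-0.045 [265.10314571 229.00466811]
-0.03 [255.52442197 244.51505016]
0 [235.98971346 276.14669553]
```

The spacers' pixel positions match x ≈ -82 and -45 mm in the rack, so both have settled in the bay. Now I'll let the paddle up gently.

Request:
{"op": "carry_out", "data": {"moves": "0 0 0 -0.005 0 0 0;0 0 0 -0.01 0 0 0;0 0 0 -0.015 0 0 0;0 0 0 -0.02 0 0 0;0 0 0 -0.025 0 0 0;0 0 0 -0.03 0 0 0;0 0 0 -0.035 0 0 0;0 0 0 -0.04 0 0 0;0 0 0 -0.045 0 0 0;0 0 0 -0.06 0 0 0;0 0 0 -0.085 0 0 0;0 0 0 -0.12 0 0 0;0 0 0 -0.15 0 0 0;0 -0.04 0 -0.15 0 0 0;0 -0.09 0 -0.15 0 0 0;0 -0.135 0 -0.15 0 0 0;0 -0.16 0 -0.15 0 0 0;0 -0.16 0 -0.15 0 0 0"}}

```text
clock: 9.1
tool_pos: [0.4851, 0.463, 0.4014]
orientation: [179.9, -0.2, -90.0]
force: [-0.2, -0.1, -0.2]
opening: 0.0001
```

Run:
```python
from h import *
from plant import ctrl
o=ctrl.get_obs();print(o["clock"],o["tool_pos"],o["force"])
for n in ["scene","side"]:
    s=ctrl.snapshot(n)
    im=cv2.cvtColor(s["image"],cv2.COLOR_RGB2BGR)
    im=im[150:300,230:430] if n=="scene" else im[140:290,190:390]
    cv2.imwrite(f"pics/{n}5.png",cv2.resize(im,(800,600),interpolation=cv2.INTER_CUBIC))
    print([r["at"] for r in ctrl.mark_of(s,"rack_a_paddle")],[r["at"] for r in ctrl.mark_of(s,"jar")])
```

```text
9.1 [0.48508015 0.46300351 0.40138749] [-0.17770265 -0.09928029 -0.21249305]
[[235.5, 395.8]] [[275.2, 358.3]]
[[257.3, 283.0], [274.8, 234.3], [322.0, 157.0]] []
```

View pics/scene5.png

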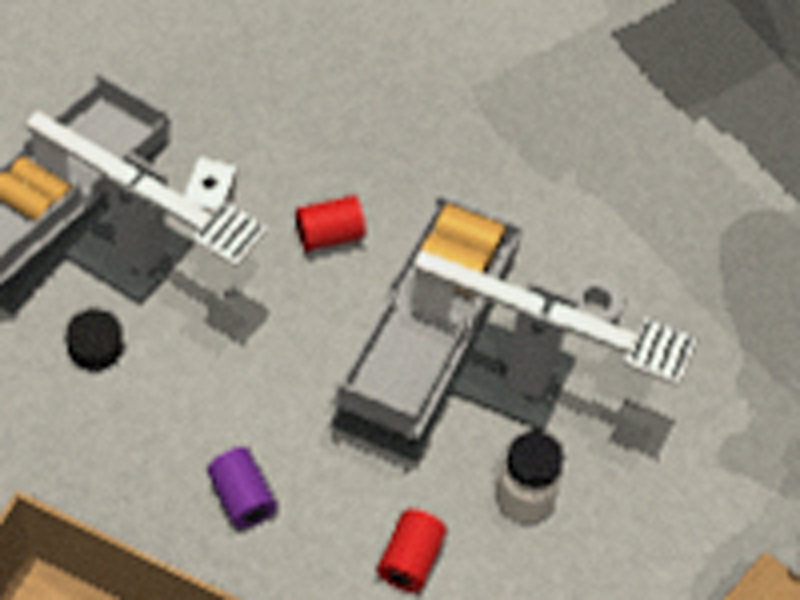

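View pics/side5.png

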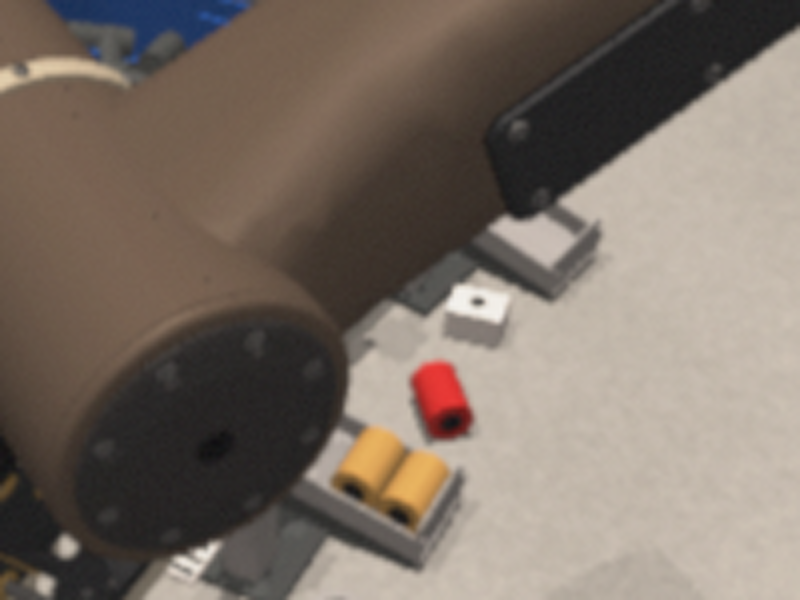

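The pictures show both thick spacers in the bay against the lip, at side zoom (370,465) and (415,490). The lever is level again and the gate is shut; the other rack and the loose things are unmoved.

```bash
python3 -c "
from plant import ctrl
print(ctrl.close_job())"
```

```text
the job is handed in; nothing more can be done
None
```

The job is done and handed in. I pressed rack_a's paddle down with closed fingertips (about 8 N at most in the readings) and held it for about 2 s. Both thick spacers rolled into the bay. I then let the paddle up gently and moved the arm clear.

**Last checks:** At about 9 s, the scene picture shows the lever level again and the gate shut. The side picture shows both spacers resting in the bay against the lip. Rack_b is still shut with its slim spacers behind the gate. The loose things that show in the last pictures are where they were, and the force on the tool is about zero.

**Checks that failed or disagreed:**
- **Paddle position:** the first network mark of the paddle in the side camera was about 3 pixels off. I corrected it by eye, and the wrist camera confirmed the corrected position.
- **Last side view:** the arm hid part of it, so the jar was not found there and the paddle marks were mixed. The scene camera found both where they were at the start.
- **Not rechecked:** the last pictures were cropped to the racks, so I did not look again at the wrench, the bin or most of the carton. The arm did not go down near them.

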